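Tip the clothes pegs into the flap bin

ROBOT

A 7-joint arm with a two-finger parallel gripper is mounted at the origin on the work surface. World frame = base frame: x ahead of the robot, y to its left, z up, the work surface at z = 0. Lengths are in m, angles in rad, forces in N, time in s.
With the tool pointing down it reaches from about 0.425 to 0.925 m from the base axis. Payload 6.8 kg.
Tool frame: the origin (TCP) lies at the very end of the fingers, on their centre line; the grasp point (between the pads) lies 19 mm behind it; z points along the fingers, y is the line along which they close (so a half turn about z gives the same grasp; the last joint's range is limited). The gripper opens to 85 mm and grips with 20 to 120 N. Pads are 22 mm wide; open, the fingers measure 114 mm over their backs; the gripper's body (76 mm by 85 mm) begins 54 mm behind the grasp point. The pads swing forward as they close: fully open they stand 13 mm farther back than shut.
Start: joints at [1.151, 0.477, 0.022, 1.555, -0.011, 1.109, -0.083], TCP at [0.207, -0.642, 0.231] pointing down, gripper open.
Joint ranges: [-2.96, 2.96], [-0.34, 2.1], [-1.41, 1.46], [0.24, 2.44], [-1.37, 4.51], [0.17, 1.92], [-2.96, 2.96]. Speed limits (rad/s): [2.39, 2.39, 3.14, 3.14, 3.14, 3.14, 3.14].

INTERFACE

Orientations are given as a rotation vector (axis times angle).
In Python, from bench import r gives the robot as it stands. The module is installed in compiled form; this text tells all that it offers.
- The arm moves only by the tool servo_tool, never from a script. Its argument "commands" is a list of rows, each a list of 7 numbers: the turn, a rotation vector about the world's x, y, z in degrees, then the shift along the world's x, y, z in mm, then the closure, from 0 (fully open) to 1 (shut). A call has 1 to 5 rows; each row is the pose to reach, as a shift and turn from the pose commanded when the call began; what a row does not reach only later rows make up. A row lasts 1/12 s, in which the tool goes at most 41.7 mm and 7.16 degrees, less where a joint would pass 70% of its speed; a pose out of reach is approached as far as the arm can. A call with a gripper value outside its range is refused whole. The fingers move at their own pace and stop on an object; "force" is the grip in N (left out, the last holds). Time passes only in rows, so rows that repeat a pose let the fingers close. It gives the time, the measured TCP pose, the force, the opening and the grip force at its end, in the units of the state.
- r.get_obs(): the state, without advancing time (a new reading comes with each control period).
- r.grab_frame(name): name is "side" or "top"; returns (picture, depth): 384x512x3 uint8, blue, green, red; 384x512 float32, m along the optical axis (not along the pixel's ray), 0 where there is no reading.
- r.camera_info(name): a dict with "vertical_fov" (degrees; the focal length in pixels is half the picture's height over the tangent of half this angle, whatever the lens; pixels are square), "cx", "cy" (the principal point, pixels), "D" ([k1, k2, p1, p2, k3] as OpenCV has them; the pictures are not rectified), "cam_to_world" (4x4, takes a point from camera to world coordinates). Camera axes: x right, y up, looking along -z (the intrinsics and any distortion apply to the point x, -y, -z); pixel columns grow to the right and rows downward; lengths in m; the calibration is good to about 2 mm. A picture is of the moment at which its call begins. camera_info takes no time and is no camera call.
- r.hand_in(): hands the job in; it is judged then, once.
The state is a dict: "clock": time; "joints": joint angles; "qvel": joint speeds; "tau": joint torques, N m; "tcp_pos": TCP position; "orientation": TCP orientation; "contact_force": force on the tool from outside, world axes, zero at the start; "moment": the same for the moment, N m; "grip_width": finger opening in m; "gripper_force": force on a finger pad.
Only numpy, scipy, OpenCV 4.12 (cv2) and the standard library are available. Lean on these libraries where they do the work, as an engineer would, in place of code of your own. Each camera call takes 0.05 s, during which the arm holds its last target. There are 200 camera calls.

TASK

Carry the blue caddy of clothes pegs by its handle to the white peg bin, rest its underside gently on the sprung steel bar over the bin's hinge rim and, keeping it resting there, begin to tip it so that its nose pushes the red spring flap down; tip on until all six pegs have slid off the flap into the bin. Then take the caddy out so that the flap shuts, stand it back upright in the middle of its mat and let go. Do not press hard on the bar or shove the bin, and leave the bottle, the tin and the brush alone.

Things in the scene. Friction and masses are not known exactly. Their poses are not given: they have to be found in the camera images.
- caddy: Open blue plastic caddy, 200 mm long (own x) x 146 wide, 0.3 to 0.45 kg empty. Walls 42 mm high, 4 mm thick, on both long sides and the back (+x) end; floor 4 mm thick. The nose (-x end) is open, no lip: the pegs slide out there. A divider 8 mm thick, 44 mm high along y = 0 makes two channels. White handle bar above it. Origin: centre of the underside; x from nose to back, z up.
- caddy_grip (a point): Middle of the caddy's white handle bar, 87 mm above the centre of the underside. The bar runs along the caddy's x on two posts: 110 mm long, 14 mm thick (y), from 70 to 104 mm above the underside. It can be pinched across y, the gripper upright or leaning along the bar. Axes as the caddy's.
- caddy_nose (a point): Middle of the caddy's open nose edge, at underside height (100 mm from the caddy's origin along its -x).
- mat: Black rubber mat fixed to the table, 250 mm (own x) x 200 mm (own y), 4 mm thick, on which the caddy stands at the start. Origin: centre of its underside, on the table.
- bin: White loose plastic peg bin, 1.3 kg, 220 mm (own x) x 210 (own y) x 185 high, walls and floor 5 mm. A red sprung flap hinged along its +x rim closes the mouth; a fixed white cover 70 mm long closes the rest of the top at the -x end. Origin: centre of the underside, on the table; x points to the hinge rim (away from the robot, within 20 degrees), z up.
- rest_bar (a joint): How far (m) the steel rest bar is pressed down: 0 = unloaded; it springs, 5 N for each mm, stop at 6 mm. The bar is 10 mm thick, 210 mm long, right above the hinge rim along the bin's y, 106 mm from the bin's origin along its +x. Its height is adjustable: its top lies anywhere from 189 to 203 mm above the table (no reading tells where), so it must be felt or seen.
- flap (a joint): Angle of the red flap (rad): 0 = level, shut; 1.1 = fully down into the bin. It is 138 mm long from the hinge rim, 196 wide, 4 thick, its top 2 mm below the bin's rim (183 mm above the table); with the caddy's nose 60 to 90 mm past the bar it makes a chute under it; the edge far from the hinge swings down. A spring shuts it when let go: 0.17 N m starts it, 0.3 N m at 1 rad.
- detergent: Bystander: detergent bottle, blue with white cap, 68 mm diameter, 170 mm tall, standing beyond the work (large x). Origin: centre of its base.
- tin: Bystander: red tin, 66 mm diameter, 110 mm tall, standing at the robot's right edge of the work (-y). Origin: centre of its base.
- brush: Bystander: hand brush about 200 mm long, lying at the robot's left edge of the work (+y).
- peg0: Jumbo clothes peg, red, 80 x 22 x 18 mm, 30 g, lying along the caddy in one of its two channels (three in each). Origin: centre of the face it lies on at the start; x along its length. How readily it slides on plastic differs from day to day.
- peg1: Jumbo clothes peg, yellow, 80 x 22 x 18 mm, 30 g, lying along the caddy in one of its two channels (three in each). Origin: centre of the face it lies on at the start; x along its length. How readily it slides on plastic differs from day to day.
- peg2: Jumbo clothes peg, green, 80 x 22 x 18 mm, 30 g, lying along the caddy in one of its two channels (three in each). Origin: centre of the face it lies on at the start; x along its length. How readily it slides on plastic differs from day to day.
- peg3: Jumbo clothes peg, orange, 80 x 22 x 18 mm, 30 g, lying along the caddy in one of its two channels (three in each). Origin: centre of the face it lies on at the start; x along its length. How readily it slides on plastic differs from day to day.
- peg4: Jumbo clothes peg, white, 80 x 22 x 18 mm, 30 g, lying along the caddy in one of its two channels (three in each). Origin: centre of the face it lies on at the start; x along its length. How readily it slides on plastic differs from day to day.
- peg5: Jumbo clothes peg, red, 80 x 22 x 18 mm, 30 g, lying along the caddy in one of its two channels (three in each). Origin: centre of the face it lies on at the start; x along its length. How readily it slides on plastic differs from day to day.

How it is judged:
By the outcome, as a careful person would: the job done as asked, in the order asked, and still so for the second after the job is handed in, with the robot touching nothing.
It also fails if it takes over 69 s, if anything falls off the work surface, if the arm or the gripper's body presses on something with over 40 N, if the wrist force passes 120 N, or if a joint passes its speed limit or range.

## Working session

There is one attempt and no reset: what is moved stays moved. The work goes in short steps, Python scripts to look and compute and a tool call to move; the robot and the scene stay as the last step left them, time stands still between calls to the robot, and variables do not carry over. Pictures are saved under pics/ and viewed, at most 13 in all, crops included, and the job is handed in when it is done.

Besides the shell and the picture viewer there is one more tool, called after ">>>" as name([rows], argument=value, ...), one row to a line, values as JSON. servo_tool: Moves the arm, as the interface text tells. Its arguments: {"type":"object","properties":{"commands":{"type":"array"},"force":{"type":"number"}},"required":["commands"]}

```bash
mkdir -p pics
cat > h.py <<'E'
import numpy as np, cv2
from bench import r
def info(n):
    c=r.camera_info(n); f=192/np.tan(np.radians(c["vertical_fov"])/2)
    K=np.array([[f,0,c["cx"]],[0,f,c["cy"]],[0,0,1]]); return K,np.array(c["D"],float),np.array(c["cam_to_world"])
def cloud(n,d):
    K,D,T=info(n); v,u=np.mgrid[0:384,0:512]
    p=cv2.undistortPoints(np.stack([u,v],-1).reshape(-1,1,2).astype(float),K,D).reshape(384,512,2)
    P=np.stack([p[...,0]*d,-p[...,1]*d,-d],-1)
    W=P@T[:3,:3].T+T[:3,3]; W[d<=0]=np.nan; return W
def ray(n,px,z):
    K,D,T=info(n); p=cv2.undistortPoints(np.array(px,float).reshape(-1,1,2),K,D).reshape(-1,2)
    d=np.c_[p[:,0],-p[:,1],-np.ones(len(p))]@T[:3,:3].T; o=T[:3,3]
    return o+d*((z-o[2])/d[:,2])[:,None]
def snap(n,name):
    im,d=r.grab_frame(n); cv2.imwrite(f"pics/{name}.png",im); np.savez(f"pics/{name}.npz",im=im,d=d); return im,d,cloud(n,d)
E
python3 - <<'E'
from h import *
for n in("top","side"):
    im,d,W=snap(n,n+"0"); K,D,T=info(n); print(n,K[0,0],T.round(3).tolist(),D,(d>0).mean())
print(r.get_obs())
a=np.vstack([cv2.imread("pics/top0.png")]);
E
```

```text
top 393.2695213546775 [[-0.01, 0.994, -0.113, 0.427], [-1.0, -0.01, -0.003, -0.004], [-0.004, 0.113, 0.994, 1.319], [0.0, 0.0, 0.0, 1.0]] [-0.09603315  0.          0.          0.          0.        ] 0.995941162109375
side 357.07799490986736 [[0.999, 0.027, -0.016, 0.546], [-0.031, 0.946, -0.323, -0.41], [0.006, 0.323, 0.946, 1.381], [0.0, 0.0, 0.0, 1.0]] [-0.08601562  0.          0.          0.          0.        ] 0.9958750406901041
{'clock': 0.1, 'joints': array([ 1.15085992,  0.47773321,  0.02234502,  1.55631907, -0.01149644,
        1.10930296, -0.0830823 ]), 'qvel': array([ 0.00032345, -0.00134637, -0.00070792, -0.0035359 ,  0.00039685,
       -0.00048074,  0.00085503]), 'tau': array([ 4.97754081e-03, -5.97759247e+01,  1.61371663e+00, -2.81954598e+01,
        1.28316163e-02,  5.08621961e-03,  1.76457206e-06]), 'tcp_pos': array([ 0.20692392, -0.64195571,  0.23042656]), 'orientation': array([-3.10190241e+00, -4.87660431e-01,  5.88375605e-04]), 'contact_force': array([-0.41874241, -0.1459492 , -0.17836918]), 'moment': array([-0.0487579 ,  0.02490688,  0.05310299]), 'gripper_force': 0.0, 'grip_width': 0.08527413673642577}
```

View pics/top0.png

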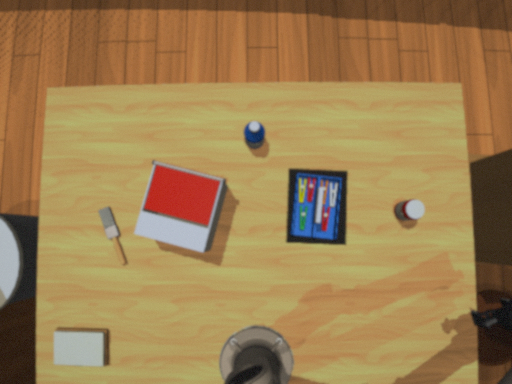

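View pics/side0.png

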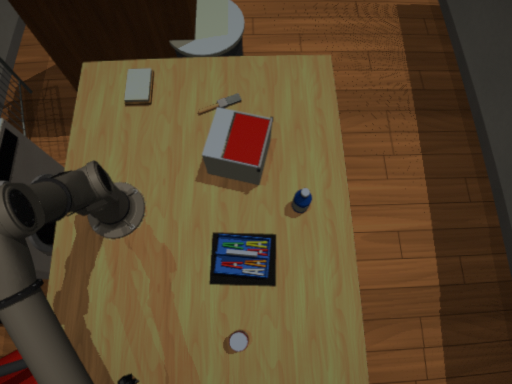

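Run:
```python
from h import *
def rect(P):
    (c,s,a)=cv2.minAreaRect(P[:,:2].astype(np.float32)*1000); return np.round(c,1),np.round(s,1),round(a,2)
for n in("top","side"):
    z=np.load(f"pics/{n}0.npz"); im,d=z["im"],z["d"]; W=cloud(n,d); hsv=cv2.cvtColor(im,cv2.COLOR_BGR2HSV)
    H,S,V=[hsv[...,i].astype(int) for i in range(3)]
    near=(np.abs(W[...,0]-0.65)<.25)
    red=((H<6)|(H>174))&(S>180)&near&(W[...,2]>.15)
    P=W[red]; print(n,"flap",len(P),np.median(P[:,2]),rect(P))
    b=near&(W[...,1]>.05)&(W[...,1]<.5)&(W[...,2]>.165)&(W[...,2]<.23); P=W[b]; print(" bin top",rect(P),np.percentile(P[:,2],[5,50,95,99]))
    cad=near&(np.abs(W[...,1]+.16)<.16)
    blk=cad&(V<45)&(W[...,2]<.02); P=W[blk]; print(" mat",rect(P),np.median(P[:,2]))
    for lo,hi in((.035,.06),(.075,.13)):
        P=W[cad&(W[...,2]>lo)&(W[...,2]<hi)]; print(" cad",lo,len(P),rect(P),np.median(P[:,2]))
    blue=cad&(H>100)&(H<130)&(S>120)&(V>60); P=W[blue]; print(" blue",rect(P))
    x0,x1,y0,y1=(275,360,155,255) if n=="top" else (200,290,220,295)
    c=im[y0:y1,x0:x1]; a=cv2.resize(c,None,fx=5 if n=="top" else 4.4,fy=5 if n=="top" else 4.4,interpolation=cv2.INTER_CUBIC); 
    zz=np.nan_to_num(W[y0:y1,x0:x1,2]); g=cv2.applyColorMap((np.clip(zz/.12,0,1)*255).astype(np.uint8),cv2.COLORMAP_JET)
    g=cv2.resize(g,(a.shape[1],a.shape[0]),interpolation=cv2.INTER_NEAREST)
    cv2.imwrite(f"pics/c_{n}.png",cv2.resize(np.hstack([a,g]),(780,int(780*a.shape[0]/(2*a.shape[1])))))
```

```text
top flap 2775 0.18399810801337724 (array([536.1, 214.4]), array([188.9, 129.1]), 74.96)
 bin top (array([504.5, 223.3]), array([221.1, 223.8]), 74.53) [0.18073819 0.18481601 0.18922263 0.19161606]
 mat (array([ 512.6, -207.2]), array([187. , 232.3]), 86.81) 0.005271946014683171
 cad 0.035 401 (array([ 578.2, -172.3]), array([386.4, 221. ]), 21.47) 0.04635505421102293
 cad 0.075 344 (array([ 621.7, -117.3]), array([363.5,  83.8]), 35.85) 0.10834944737922791
 blue (array([ 590.7, -174.1]), array([417.7, 233.9]), 21.05)
side flap 1568 0.18486321275848505 (array([535. , 214.6]), array([197.4, 135.7]), 75.19)
 bin top (array([504.4, 219.9]), array([221.5, 219.8]), 74.41) [0.17992638 0.18540672 0.19022649 0.19300147]
 mat (array([ 575.6, -168.5]), array([351.2, 288.3]), 0.0) 0.0050431201889261645
 cad 0.035 315 (array([ 597.6, -167.1]), array([428.2, 218.4]), 22.32) 0.0468550273386068
 cad 0.075 320 (array([ 625.1, -115.4]), array([372.7,  81.7]), 36.9) 0.10926211695106114
 blue (array([ 600.8, -171.6]), array([430.2, 212.7]), 19.14)
```

View pics/c_top.png

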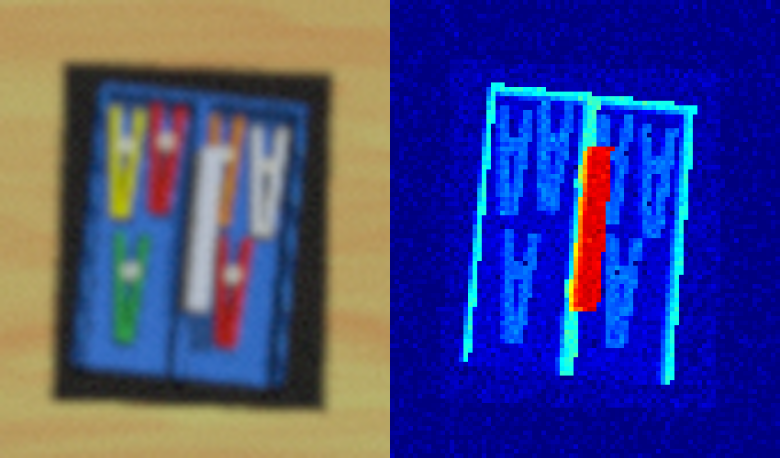

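Run:
```python
from h import *
def rect(P):
    (c,s,a)=cv2.minAreaRect(P[:,:2].astype(np.float32)*1000); return np.round(c,1),np.round(s,1),round(a,2)
for n in("top","side"):
    z=np.load(f"pics/{n}0.npz"); im,d=z["im"],z["d"]; W=cloud(n,d); hsv=cv2.cvtColor(im,cv2.COLOR_BGR2HSV)
    H,S,V=[hsv[...,i].astype(int) for i in range(3)]
    cad=(np.abs(W[...,0]-.52)<.17)&(np.abs(W[...,1]+.19)<.15)
    print(n)
    m=(cad&(V<60)&(W[...,2]<.02)).astype(np.uint8); m=cv2.morphologyEx(m,cv2.MORPH_OPEN,np.ones((2,2)))
    print(" mat",rect(W[m>0]))
    P=W[cad&(W[...,2]>.036)&(W[...,2]<.06)]; print(" walls",rect(P),np.median(P[:,2]))
    P=W[cad&(W[...,2]>.085)&(W[...,2]<.13)]; print(" handle",rect(P),np.median(P[:,2]))
    blue=cad&(H>100)&(H<130)&(S>120)&(V>60); print(" blue",rect(W[blue]))
    # bin, in frame yaw -15
    red=((H<6)|(H>174))&(S>180)&(W[...,2]>.15); P=W[red]; print(" table z",np.nanmedian(W[250:300,300:330,2] if n=="top" else W[200:220,150:180,2]),"bottle,tin..")
    a=np.radians(-15); ex=np.array([np.cos(a),np.sin(a)]); ey=np.array([-ex[1],ex[0]])
    b=(np.abs(W[...,0]-.5)<.2)&(np.abs(W[...,1]-.22)<.17)&(W[...,2]>.16); Q=W[b]
    q=np.c_[Q[:,:2]@ex,Q[:,:2]@ey,Q[:,2]]*1000
    print(" bx",np.percentile(q[:,0],[.5,99.5]),"by",np.percentile(q[:,1],[.5,99.5]))
    rb=q[:,0]; 
    for lo in np.arange(rb.max()-40,rb.max(),4):
        s=q[(rb>=lo)&(rb<lo+4)]; print("  ",lo.round(),len(s),np.percentile(s[:,2],[10,50,90]).round(1) if len(s) else "")
    rx=W[red]; print(" flap in bin frame",np.percentile(rx[:,:2]@ex*1000,[1,99]),np.percentile(rx[:,:2]@ey*1000,[1,99]))
x0,x1,y0,y1=125,240,150,260
z=np.load("pics/top0.npz"); W=cloud("top",z["d"]); a=cv2.resize(z["im"][y0:y1,x0:x1],None,fx=3.4,fy=3.4,interpolation=cv2.INTER_CUBIC)
zz=np.nan_to_num(W[y0:y1,x0:x1,2]); g=cv2.applyColorMap((np.clip((zz-.17)/.035,0,1)*255).astype(np.uint8),cv2.COLORMAP_JET)
cv2.imwrite("pics/bin0.png",np.hstack([a,cv2.resize(g,(a.shape[1],a.shape[0]),interpolation=cv2.INTER_NEAREST)]))
```

```text
top
 mat (array([ 506.7, -213.5]), array([176.7, 252.8]), 82.75)
 walls (array([ 509.9, -198.7]), array([147.8, 199.8]), 83.19) 0.046424474558310336
 handle (array([ 508.9, -198.1]), array([ 14.9, 109.8]), 83.04) 0.1079262255800939
 blue (array([ 511.3, -204.7]), array([159.8, 215.5]), 83.13)
 table z 0.0011683968716886817 bottle,tin..
 bx [319.67385831 539.61401478] by [239.08500396 450.09844319]
   502.0 100 [181.3 183.5 186.4]
   506.0 100 [181.5 184.1 186.9]
   510.0 97 [181.  183.8 186.8]
   514.0 98 [181.4 183.5 186.7]
   518.0 94 [180.8 183.6 186.6]
   522.0 99 [181.3 184.  186.6]
   526.0 101 [181.1 183.9 186.9]
   530.0 116 [184.3 188.4 191.9]
   534.0 103 [188.  190.5 193.1]
   538.0 57 [185.9 188.  191.4]
 flap in bin frame [400.4241191  524.90737621] [253.2676941  437.90718964]
side
 mat (array([ 517.3, -208.5]), array([193.7, 245.8]), 84.38)
 walls (array([ 509.6, -201.2]), array([147.5, 196.2]), 83.1) 0.046950182647655936
 handle (array([ 509.6, -201.2]), array([ 15.4, 105.5]), 82.55) 0.10891080783789597
 blue (array([ 508. , -197.4]), array([154.7, 209.6]), 83.17)
 table z 0.0015520717351280577 bottle,tin..
 bx [322.17318994 538.98262143] by [236.40654733 446.49877351]
   501.0 56 [180.8 184.5 187.4]
   505.0 57 [180.9 184.9 188.4]
   509.0 55 [181.3 184.5 187.8]
   513.0 55 [180.9 185.  187.9]
   517.0 56 [181.4 185.3 187.6]
   521.0 53 [180.2 184.  187.4]
   525.0 58 [181.6 185.3 188.4]
   529.0 55 [186.5 189.5 193.4]
   533.0 60 [187.2 191.1 194.2]
   537.0 52 [166.1 187.6 191.4]
 flap in bin frame [401.35821386 527.98248262] [249.04213854 437.60206602]
```

View pics/bin0.png

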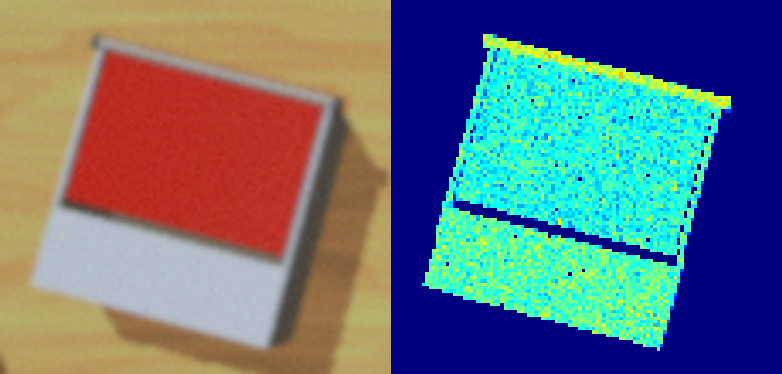

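```bash
cat >> h.py <<'E'
from scipy.spatial.transform import Rotation as R
def tool(yaw,lean):  # lean>0: fingers point to -x (towards robot), degrees
    c,s=np.cos(np.radians(yaw)),np.sin(np.radians(yaw))
    R0=np.array([[c,s,0],[s,-c,0],[0,0,-1]])
    return R.from_rotvec(np.radians(lean)*np.array([-s,c,0]))*R.from_matrix(R0)
def goal(grip,yaw,lean):
    T=tool(yaw,lean); return np.array(grip)+0.019*T.apply([0,0,1]),T
def delta(p1,R1,p0=None,R0=None):
    o=r.get_obs(); p0=o["tcp_pos"] if p0 is None else p0; R0=R.from_rotvec(o["orientation"]) if R0 is None else R0
    print("turn deg",np.degrees((R1*R0.inv()).as_rotvec()).round(2),"shift mm",((p1-p0)*1000).round(1))
E
python3 - <<'E'
from h import *
for n in("top","side"):
    z=np.load(f"pics/{n}0.npz"); im,W=z["im"],cloud(n,z["d"]); hsv=cv2.cvtColor(im,cv2.COLOR_BGR2HSV)
    reg=(np.abs(W[...,0]-.51)<.17)&(np.abs(W[...,1]+.2)<.14)
    m=((hsv[...,2]<75)|((hsv[...,0]>95)&(hsv[...,0]<135)&(hsv[...,1]>90)))&reg
    m=cv2.morphologyEx(m.astype(np.uint8),cv2.MORPH_CLOSE,np.ones((5,5)))
    c=max(cv2.findContours(m,0,1)[0],key=cv2.contourArea)
    P=ray(n,c.reshape(-1,2),.004)
    (q,s,a)=cv2.minAreaRect((P[:,:2]*1000).astype(np.float32)); print(n,"mat",np.round(q,1),np.round(s,1),round(a,2))
    red=((hsv[...,0]<6)|(hsv[...,0]>174))&(hsv[...,1]>180)&(W[...,2]>.15)&(np.abs(W[...,0]-.5)<.2)
    # bar line: highest points near hinge edge
    e=np.array([np.cos(np.radians(-15)),np.sin(np.radians(-15))]); bx=W[...,:2]@e
    k=(bx>.529)&(bx<.543)&(W[...,2]>.184)&(W[...,2]<.21)&(np.abs(W[...,1]-.2)<.15); P=W[k]
    f=np.polyfit(P[:,1],P[:,0],1); print(" bar yaw",np.degrees(np.arctan(-f[0])),len(P), "bar mid",P[:,:2].mean(0))
g=[.5097,-.1995,.091]
for z in(.20,.091):
    p,T=goal([g[0],g[1],z],-6.9,25); delta(p,T); print(p)
E
```

```text
top mat [ 510.3 -207.3] [192.1 242.4] 86.86
 bar yaw -15.19188747053298 285 bar mid [0.60630625 0.19593762]
side mat [ 511. -209.] [199.2 247.5] 87.33
 bar yaw -15.051982743286427 144 bar mid [0.60419394 0.18927222]
turn deg [ -2.5   25.06 -24.35] shift mm [294.8 443.4 -47.6]
[ 0.50172841 -0.19853533  0.18278015]
turn deg [ -2.5   25.06 -24.35] shift mm [ 294.8  443.4 -156.6]
[ 0.50172841 -0.19853533  0.07378015]
```

>>> servo_tool([
  [-0.17, 1.67, -1.62, 19.6, 29.6, -3, 0],
  [-0.33, 3.34, -3.25, 39.3, 59.1, -6, 0],
  [-0.5, 5.01, -4.87, 58.9, 88.7, -9, 0],
  [-0.67, 6.68, -6.5, 78.6, 118.2, -13, 0],
  [-0.83, 8.35, -8.12, 98.3, 147.8, -16, 0],
])

```text
clock: 0.52
tcp_pos: [0.3058, -0.4929, 0.2148]
orientation: [-3.113, -0.262, 0.231]
contact_force: [0.2, -0.2, -0.3]
grip_width: 0.0856
gripper_force: 0.0
```

>>> servo_tool([
  [-0.17, 1.67, -1.62, 19.6, 29.6, -3, 0],
  [-0.33, 3.34, -3.25, 39.3, 59.1, -6, 0],
  [-0.5, 5.01, -4.87, 58.9, 88.7, -9, 0],
  [-0.67, 6.68, -6.5, 78.6, 118.2, -13, 0],
  [-0.83, 8.35, -8.12, 98.3, 147.8, -16, 0],
])

```text
clock: 0.93
tcp_pos: [0.4041, -0.3451, 0.199]
orientation: [-3.091, -0.039, 0.457]
contact_force: [-0.2, -0.9, -0.6]
grip_width: 0.085
gripper_force: 0.0
```

>>> servo_tool([
  [-0.17, 1.67, -1.62, 19.6, 29.6, -3, 0],
  [-0.33, 3.34, -3.25, 39.3, 59.1, -6, 0],
  [-0.5, 5.01, -4.87, 58.9, 88.7, -9, 0],
  [-0.67, 6.68, -6.5, 78.6, 118.2, -13, 0],
  [-0.83, 8.35, -8.12, 98.3, 147.8, -16, 0],
])

```text
clock: 1.35
tcp_pos: [0.5025, -0.1974, 0.1828]
orientation: [-3.037, 0.185, 0.676]
contact_force: [0.1, -1.2, -0.2]
grip_width: 0.0858
gripper_force: 0.0
```

Run:
```python
from h import *
o=r.get_obs(); print(o["clock"],o["joints"].round(3),o["contact_force"].round(2),o["grip_width"])
p,T=goal([.5097,-.1995,.091],-6.9,25); delta(p,T)
```

```text
1.35 [ 0.261  0.552 -0.045  1.624  0.067  1.403 -1.501] [ 0.09 -1.19 -0.16] 0.08575092971879883
turn deg [ 0.1  -0.12  0.04] shift mm [  -0.8   -1.2 -109. ]
```

>>> servo_tool([
  [0.1, -0.1, 0, -0.8, -1.2, -25, 0],
  [0.1, -0.1, 0, -0.8, -1.2, -50, 0],
  [0.1, -0.1, 0, -0.8, -1.2, -75, 0],
  [0.1, -0.1, 0, -0.8, -1.2, -95, 0],
  [0.1, -0.1, 0, -0.8, -1.2, -109, 0],
])

```text
clock: 1.77
tcp_pos: [0.5, -0.1998, 0.072]
orientation: [-3.035, 0.182, 0.675]
contact_force: [-0.5, -0.2, 0.2]
grip_width: 0.0854
gripper_force: 0.0
```

>>> servo_tool([
  [0, 0, 0, 0, 0, 0, 0.5],
  [0, 0, 0, 0, 0, 0, 0.8],
  [0, 0, 0, 0, 0, 0, 1],
  [0, 0, 0, 0, 0, 0, 1],
  [0, 0, 0, 0, 0, 0, 1],
], force=70)

```text
clock: 2.18
tcp_pos: [0.502, -0.2005, 0.0755]
orientation: [-3.038, 0.183, 0.667]
contact_force: [-0.2, 0.2, -0.2]
grip_width: 0.0257
gripper_force: 0.0
```

>>> servo_tool([
  [0, 0, 0, 0, 0, 0, 1],
  [0, 0, 0, 0, 0, 0, 1],
  [0, 0, 0, 0, 0, 0, 1],
])

```text
clock: 2.43
tcp_pos: [0.5019, -0.2003, 0.0753]
orientation: [-3.037, 0.182, 0.668]
contact_force: [0.4, 0.2, 6.5]
grip_width: 0.0132
gripper_force: 68.9
```

>>> servo_tool([
  [0, 0, 0, 0, 0, 4, 1],
  [0, 0, 0, 0, 0, 10, 1],
  [0, 0, 0, 0, 0, 18, 1],
  [0, 0, 0, 0, 0, 28, 1],
  [0, 0, 0, 0, 0, 40, 1],
])

```text
clock: 2.85
tcp_pos: [0.5008, -0.2002, 0.1149]
orientation: [-3.036, 0.182, 0.672]
contact_force: [0.8, -0.2, -5.2]
grip_width: 0.0132
gripper_force: 68.4
```

Run:
```python
from h import *
o=r.get_obs(); print(o["clock"],o["tcp_pos"],o["contact_force"].round(2),o["moment"].round(2))
im,d,W=snap("top","lift"); hsv=cv2.cvtColor(im,cv2.COLOR_BGR2HSV)
m=(hsv[...,0]>100)&(hsv[...,0]<130)&(hsv[...,1]>120)&(np.abs(W[...,0]-.52)<.17)&(np.abs(W[...,1]+.19)<.15)&(W[...,2]>.06)&(W[...,2]<.11)
P=W[m]; (c,s,a)=cv2.minAreaRect((P[:,:2]*1000).astype(np.float32)); print(c,s,a)
A=np.c_[P[:,:2],np.ones(len(P))]
k=m&(W[...,2]>.075); P=W[k]; A=np.c_[P[:,:2],np.ones(len(P))]; print(np.linalg.lstsq(A,P[:,2],rcond=None)[0],len(P),np.median(P[:,2]))
cv2.imwrite("pics/lc.png",cv2.resize(im[130:270,100:380],(784,392),interpolation=cv2.INTER_CUBIC))
```

```text
2.85 [ 0.50076902 -0.20020024  0.11487894] [ 0.75 -0.18 -5.16] [-0.11 -0.77 -0.02]
(512.299560546875, -164.09791564941406) (77.84260559082031, 200.9011993408203) 83.16844177246094
[-0.01009679 -0.00432473  0.09061461] 182 0.08639739668862201
```

View pics/lc.png

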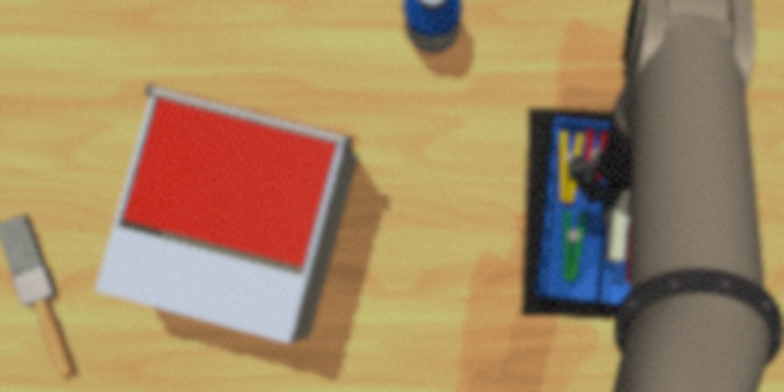

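>>> servo_tool([
  [0, 0, 0, 0, 0, 10, 1],
  [0, 0, 0, 0, 0, 28, 1],
  [0, 0, 0, 0, 0, 50, 1],
  [0, 0, 0, 0, 0, 75, 1],
  [0, 0, 0, 0, 0, 100, 1],
])

```text
clock: 3.32
tcp_pos: [0.5007, -0.2002, 0.2157]
orientation: [-3.036, 0.182, 0.671]
contact_force: [0.7, -0.5, -5.7]
grip_width: 0.0133
gripper_force: 68.4
```

>>> servo_tool([
  [0, 0, 0, 0, 0, 25, 1],
  [0, 0, 0, 0, 0, 48, 1],
  [0, 0, 0, 0, 0, 66, 1],
  [0, 0, 0, 0, 0, 77, 1],
  [0, 0, 0, 0, 0, 81, 1],
])

```text
clock: 3.73
tcp_pos: [0.5017, -0.2004, 0.2974]
orientation: [-3.038, 0.183, 0.666]
contact_force: [-0.5, -0.0, -5.2]
grip_width: 0.013
gripper_force: 68.4
```

>>> servo_tool([
  [0, 0, -0.1, 2, 5, 0, 1],
  [0, 0, -0.3, 5, 15, 0, 1],
  [0, 0, -0.6, 9, 30, 0, 1],
  [0, 0, -1, 15, 49, 0, 1],
  [0, 0, -1.4, 21, 68, 0, 1],
])

```text
clock: 4.15
tcp_pos: [0.5218, -0.1305, 0.2937]
orientation: [-3.028, 0.219, 0.673]
contact_force: [0.6, 0.6, -5.3]
grip_width: 0.0133
gripper_force: 68.4
```

>>> servo_tool([
  [0, 0, -0.4, 6, 20, 0, 1],
  [0, 0, -0.8, 12, 40, 0, 1],
  [0, 0, -1.2, 18, 60, 0, 1],
  [0, 0, -1.6, 25, 80, 0, 1],
  [0, 0, -2.1, 31, 100, 0, 1],
])

```text
clock: 4.57
tcp_pos: [0.5528, -0.0299, 0.2936]
orientation: [-3.016, 0.273, 0.671]
contact_force: [-0.4, 0.7, -5.2]
grip_width: 0.0134
gripper_force: 68.4
```

>>> servo_tool([
  [0, 0, -0.4, 6, 20, 0, 1],
  [0, 0, -0.8, 12, 40, 0, 1],
  [0, 0, -1.2, 18, 60, 0, 1],
  [0, 0, -1.6, 25, 80, 0, 1],
  [0, 0, -2.1, 31, 100, 0, 1],
])

```text
clock: 4.98
tcp_pos: [0.5836, 0.0699, 0.2934]
orientation: [-3.004, 0.327, 0.669]
contact_force: [-0.5, -0.9, -5.3]
grip_width: 0.0129
gripper_force: 68.4
```

>>> servo_tool([
  [0, 0, -0.4, 6, 20, 0, 1],
  [0, 0, -0.8, 12, 40, 0, 1],
  [0, 0, -1.2, 18, 60, 0, 1],
  [0, 0, -1.6, 25, 80, 0, 1],
  [0, 0, -1.9, 29, 95, 0, 1],
])

```text
clock: 5.4
tcp_pos: [0.6124, 0.1659, 0.2933]
orientation: [-2.992, 0.374, 0.666]
contact_force: [0.6, 0.3, -4.5]
grip_width: 0.0131
gripper_force: 68.4
```

Run:
```python
from h import *
o=r.get_obs(); print(o["joints"].round(3),o["contact_force"].round(2),o["moment"].round(2))
p1=np.array([.6215,.1877,.296]); delta(p1,tool(-15.1,25.))
```

```text
[-0.169  0.605 -0.147  1.274 -0.143  1.644 -2.109] [ 0.58  0.34 -4.54] [-0.1  -0.76  0.03]
turn deg [-0.03 -0.09 -0.84] shift mm [ 9.1 21.8  2.7]
```

>>> servo_tool([
  [0, 0, -0.3, 4, 9, -2, 1],
  [0, 0, -0.6, 7, 16, -6, 1],
  [0, 0, -0.8, 9, 20, -10, 1],
  [0, 0, -0.8, 9, 22, -14, 1],
  [0, 0, -0.8, 9, 22, -16, 1],
])

```text
clock: 5.82
tcp_pos: [0.6219, 0.1841, 0.2781]
orientation: [-2.987, 0.399, 0.661]
contact_force: [-1.4, 0.7, -5.0]
grip_width: 0.0135
gripper_force: 68.4
```

Run:
```python
from h import *
o=r.get_obs(); print(o["tcp_pos"],o["contact_force"].round(2),o["moment"].round(2))
a,_,_=snap("top","a1"); b,d,W=snap("side","a2")
for n in ("top","side"):
    im=a if n=="top" else b; d=np.load(f"pics/a{1 if n=='top' else 2}.npz")["d"]; W=cloud(n,d)
    e=np.array([np.cos(np.radians(-15.1)),np.sin(np.radians(-15.1))]); ey=np.array([-e[1],e[0]])
    hsv=cv2.cvtColor(im,cv2.COLOR_BGR2HSV); m=(hsv[...,0]>100)&(hsv[...,0]<130)&(hsv[...,1]>120)&(W[...,2]>.2)&(W[...,2]<.27)&(W[...,0]<.78)
    P=W[m]; k=(P[:,2]>.24); print(n,len(P),"bx",np.percentile(P[:,:2]@e,[1,99]),"by",np.percentile(P[:,:2]@ey,[1,99]),"wall z",np.median(P[k,2]))
    Q=P[k]; bx=Q[:,:2]@e; by=Q[:,:2]@ey; A=np.c_[bx,by,np.ones(len(Q))]; print(" slope",np.linalg.lstsq(A,Q[:,2],rcond=None)[0])
ca=cv2.resize(a[130:270,110:290],(400,311),interpolation=cv2.INTER_CUBIC); cb=cv2.resize(b[80:220,170:350],(400,311),interpolation=cv2.INTER_CUBIC)
cv2.imwrite("pics/ab.png",np.hstack([ca,cb]))
```

```text
[0.62189464 0.18407504 0.2781066 ] [-1.45  0.67 -4.96] [-0.2  -0.82  0.  ]
top 713 bx [0.46074365 0.57311448] by [0.31438464 0.41119403] wall z 0.2493124169698855
 slope [-0.00559582 -0.06757102  0.27554232]
side 1053 bx [0.46315206 0.65628798] by [0.26491362 0.40858566] wall z 0.24895437942331555
 slope [-0.00182656  0.0061173   0.24781457]
```

View pics/ab.png

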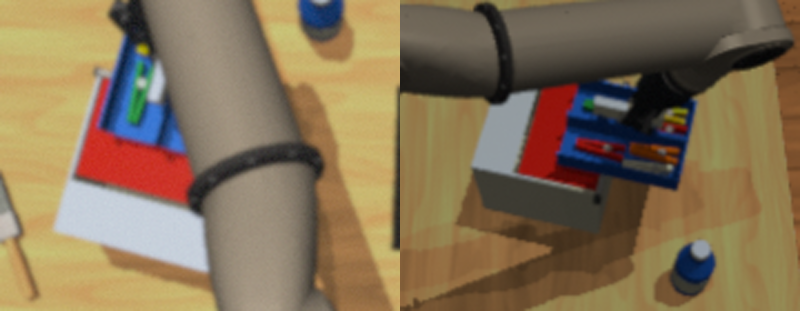

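>>> servo_tool([
  [0, 0, 0, 0, 2, -4, 1],
  [0, 0, 0, 0, 2, -7, 1],
  [0, 0, 0, 0, 2, -9, 1],
  [0, 0, 0, 0, 2, -10.5, 1],
  [0, 0, 0, 0, 2, -11.5, 1],
])

```text
clock: 6.33
tcp_pos: [0.6221, 0.1866, 0.2676]
orientation: [-2.987, 0.398, 0.659]
contact_force: [-0.3, -0.3, -4.8]
grip_width: 0.0135
gripper_force: 68.5
```

>>> servo_tool([
  [0, 0, 0, 0, 0, -0.5, 1],
  [0, 0, 0, 0, 0, -1, 1],
  [0, 0, 0, 0, 0, -1.5, 1],
])

```text
clock: 6.58
tcp_pos: [0.6223, 0.1867, 0.2664]
orientation: [-2.987, 0.398, 0.659]
contact_force: [-0.2, 0.3, -5.4]
grip_width: 0.0134
gripper_force: 68.5
```

>>> servo_tool([
  [0, 0, 0, 0, 0, -0.5, 1],
  [0, 0, 0, 0, 0, -1, 1],
  [0, 0, 0, 0, 0, -1, 1],
])

```text
clock: 6.83
tcp_pos: [0.6222, 0.1867, 0.2652]
orientation: [-2.987, 0.398, 0.659]
contact_force: [-0.3, -0.6, -5.2]
grip_width: 0.013
gripper_force: 68.5
```

>>> servo_tool([
  [0, 0, 0, 0, 0, -0.5, 1],
  [0, 0, 0, 0, 0, -1, 1],
  [0, 0, 0, 0, 0, -1, 1],
])

```text
clock: 7.08
tcp_pos: [0.6221, 0.1867, 0.2642]
orientation: [-2.987, 0.398, 0.659]
contact_force: [0.2, -0.0, -5.7]
grip_width: 0.0128
gripper_force: 68.5
```

>>> servo_tool([
  [0, 0, 0, 0, 0, -0.5, 1],
  [0, 0, 0, 0, 0, -1, 1],
  [0, 0, 0, 0, 0, -1, 1],
])

```text
clock: 7.33
tcp_pos: [0.6221, 0.1867, 0.2632]
orientation: [-2.987, 0.398, 0.659]
contact_force: [-0.5, -0.1, -4.9]
grip_width: 0.0132
gripper_force: 68.5
```

>>> servo_tool([
  [0, 0, 0, 0, 0, -0.5, 1],
  [0, 0, 0, 0, 0, -1, 1],
  [0, 0, 0, 0, 0, -1, 1],
])

```text
clock: 7.58
tcp_pos: [0.6221, 0.1867, 0.2622]
orientation: [-2.987, 0.398, 0.659]
contact_force: [-0.2, 0.1, -4.8]
grip_width: 0.0132
gripper_force: 68.5
```

>>> servo_tool([
  [0, 0, 0, 0, 0, -0.5, 1],
  [0, 0, 0, 0, 0, -1, 1],
  [0, 0, 0, 0, 0, -1, 1],
])

```text
clock: 7.83
tcp_pos: [0.6221, 0.1867, 0.2612]
orientation: [-2.987, 0.398, 0.659]
contact_force: [-0.0, 0.1, -4.8]
grip_width: 0.0129
gripper_force: 68.5
```

>>> servo_tool([
  [0, 0, 0, 0, 0, -0.5, 1],
  [0, 0, 0, 0, 0, -1, 1],
  [0, 0, 0, 0, 0, -1, 1],
])

```text
clock: 8.08
tcp_pos: [0.6222, 0.1867, 0.2606]
orientation: [-2.986, 0.398, 0.659]
contact_force: [-0.1, -0.4, -2.7]
grip_width: 0.0129
gripper_force: 68.8
```

>>> servo_tool([
  [0, 0, 0, 0, 0, -0.4, 1],
  [-0.26, -0.97, 0, -1.3, 0.35, -0.1, 1],
  [-0.52, -1.93, 0, -2.6, 0.7, 0.2, 1],
  [-0.78, -2.9, 0, -3.9, 1.05, 0.4, 1],
  [-1.3, -4.83, 0, -6.5, 1.75, 0.8, 1],
])

```text
clock: 8.5
tcp_pos: [0.6161, 0.1883, 0.2613]
orientation: [-3.023, 0.403, 0.526]
contact_force: [1.9, -1.6, 1.9]
grip_width: 0.013
gripper_force: 69.4
```

>>> servo_tool([
  [0, 0, 0, 0, 0, 0, 1],
  [0, 0, 0, 0, 0, 0, 1],
])

```text
clock: 8.67
tcp_pos: [0.6151, 0.1892, 0.2617]
orientation: [-3.023, 0.401, 0.529]
contact_force: [0.6, 0.4, -1.4]
grip_width: 0.0133
gripper_force: 69.0
```

>>> servo_tool([
  [-0.26, -0.97, 0, -1.3, 0.36, 0.2, 1],
  [-0.52, -1.93, 0, -2.6, 0.71, 0.3, 1],
  [-0.78, -2.9, 0, -3.9, 1.07, 0.5, 1],
  [-1.04, -3.86, 0, -5.3, 1.42, 0.6, 1],
  [-1.3, -4.83, 0, -6.6, 1.78, 0.7, 1],
])

```text
clock: 9.08
tcp_pos: [0.6089, 0.1905, 0.262]
orientation: [-3.054, 0.406, 0.396]
contact_force: [-0.9, 1.7, 1.2]
grip_width: 0.0132
gripper_force: 69.1
```

>>> servo_tool([
  [0, 0, 0, 0, 0, 0, 1],
  [0, 0, 0, 0, 0, 0, 1],
])

```text
clock: 9.25
tcp_pos: [0.6089, 0.1906, 0.262]
orientation: [-3.054, 0.406, 0.398]
contact_force: [-0.0, 2.0, -0.9]
grip_width: 0.0132
gripper_force: 69.2
```

Run:
```python
from h import *
o=r.get_obs(); print(o["joints"].round(2),o["contact_force"].round(2),o["moment"].round(2)); p=o["tcp_pos"]
T=R.from_rotvec(o["orientation"]); z=T.apply([0,0,1]); print(np.degrees(np.arctan2(-(z[0]*.9655-z[1]*.2605),-z[2])))
```

```text
[-0.23  0.53 -0.14  1.43 -0.08  1.4  -2.18] [-0.02  2.   -0.89] [ 0.37 -0.02 -0.14]
14.858862406303484
```

>>> servo_tool([
  [-0.26, -0.97, 0, -1.3, 0.36, 0, 1],
  [-0.52, -1.93, 0, -2.6, 0.71, -0.1, 1],
  [-0.78, -2.9, 0, -4, 1.07, -0.2, 1],
  [-1.04, -3.86, 0, -5.3, 1.42, -0.3, 1],
  [-1.3, -4.83, 0, -6.6, 1.78, -0.4, 1],
], force=90)

```text
clock: 9.67
tcp_pos: [0.6025, 0.1921, 0.2617]
orientation: [-3.08, 0.41, 0.262]
contact_force: [0.3, 0.9, 2.3]
grip_width: 0.0131
gripper_force: 88.0
```

>>> servo_tool([
  [-0.26, -0.97, 0, -1.3, 0.36, -0.1, 1],
  [-0.52, -1.93, 0, -2.6, 0.71, -0.2, 1],
  [-0.78, -2.9, 0, -4, 1.07, -0.3, 1],
  [-1.04, -3.86, 0, -5.3, 1.42, -0.4, 1],
  [-1.3, -4.83, 0, -6.6, 1.78, -0.5, 1],
])

```text
clock: 10.08
tcp_pos: [0.5958, 0.1939, 0.261]
orientation: [-3.099, 0.412, 0.129]
contact_force: [-0.8, 1.0, 1.8]
grip_width: 0.0128
gripper_force: 88.2
```

>>> servo_tool([
  [0, 0, 0, 0, 0, 0, 1],
  [0, 0, 0, 0, 0, 0, 1],
])

```text
clock: 10.25
tcp_pos: [0.5956, 0.194, 0.261]
orientation: [-3.099, 0.411, 0.132]
contact_force: [-0.6, 1.2, 3.2]
grip_width: 0.0129
gripper_force: 88.2
```

```bash
cat >> h.py <<'E'
e=np.array([np.cos(np.radians(-15.1)),np.sin(np.radians(-15.1))]); ey=np.array([-e[1],e[0]])
def tilt():
    o=r.get_obs(); im,d,W=snap("side","t%03d"%int(o["clock"]*10)); hsv=cv2.cvtColor(im,cv2.COLOR_BGR2HSV)
    bx=W[...,:2]@e; by=W[...,:2]@ey
    blue=(hsv[...,0]>100)&(hsv[...,0]<130)&(hsv[...,1]>120)&(W[...,2]>.1)&(by<.29)&(by>.24)&(bx<.68)&(bx>.38)
    P=np.c_[bx[blue],W[...,2][blue]]
    # top of right long wall
    l=cv2.fitLine(P.astype(np.float32),cv2.DIST_HUBER,0,.01,.01).ravel(); print("wall slope deg",np.degrees(np.arctan(l[1]/l[0])),len(P),"bx",np.percentile(P[:,0],[1,99]).round(4))
    print(o["clock"],o["joints"].round(2),o["contact_force"].round(2),o["moment"].round(2)); return im
E
python3 - <<'E'
from h import *
im=tilt()
E
```

```text
wall slope deg 21.32715 290 bx [0.4588 0.6438]
10.25 [-0.29  0.42 -0.14  1.58  0.    1.21 -2.25] [-0.62  1.19  3.15] [0.36 0.45 0.01]
```

>>> servo_tool([
  [-0.26, -0.97, 0, -1.3, 0.35, -0.1, 1],
  [-0.52, -1.93, 0, -2.6, 0.7, -0.3, 1],
  [-0.78, -2.9, 0, -3.9, 1.05, -0.5, 1],
  [-1.04, -3.86, 0, -5.2, 1.4, -0.7, 1],
  [-1.3, -4.83, 0, -6.5, 1.75, -0.9, 1],
])

```text
clock: 10.72
tcp_pos: [0.5891, 0.1956, 0.2599]
orientation: [-3.113, 0.414, -0.006]
contact_force: [-0.7, 1.8, 0.9]
grip_width: 0.0125
gripper_force: 88.1
```

>>> servo_tool([
  [-0.26, -0.97, 0, -1.3, 0.35, -0.3, 1],
  [-0.52, -1.93, 0, -2.6, 0.7, -0.6, 1],
  [-0.78, -2.9, 0, -3.9, 1.05, -0.9, 1],
  [-1.04, -3.86, 0, -5.1, 1.4, -1.3, 1],
  [-1.3, -4.83, 0, -6.4, 1.72, -1.7, 1],
])

```text
clock: 11.13
tcp_pos: [0.5827, 0.1973, 0.2581]
orientation: [3.1, -0.412, 0.141]
contact_force: [-1.6, 0.7, 0.6]
grip_width: 0.0135
gripper_force: 87.9
```

>>> servo_tool([
  [0, 0, 0, 0, 0, 0, 1],
  [0, 0, 0, 0, 0, 0, 1],
  [0, 0, 0, 0, 0, 0, 1],
])

```text
clock: 11.38
tcp_pos: [0.5826, 0.1974, 0.2581]
orientation: [3.101, -0.412, 0.137]
contact_force: [-2.5, 2.6, 1.6]
grip_width: 0.0127
gripper_force: 88.1
```

Run:
```python
from h import *
im=tilt(); cv2.imwrite("pics/v30.png",cv2.resize(im[70:210,170:330],(640,560),interpolation=cv2.INTER_CUBIC))
```

```text
wall slope deg 29.045664 284 bx [0.4581 0.6351]
11.3833 [-0.36  0.32 -0.13  1.73  0.11  1.03 -2.37] [-2.47  2.61  1.64] [0.48 1.28 0.07]
```

View pics/v30.png

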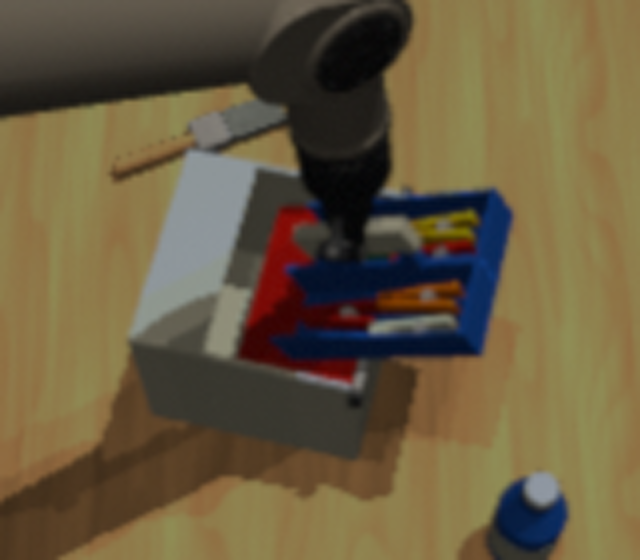

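>>> servo_tool([
  [-0.26, -0.97, 0, -1.2, 0.34, -0.4, 1],
  [-0.52, -1.93, 0, -2.5, 0.67, -0.8, 1],
  [-0.78, -2.9, 0, -3.7, 1.01, -1.3, 1],
  [-1.04, -3.86, 0, -5, 1.34, -1.8, 1],
  [-1.3, -4.83, 0, -6.2, 1.68, -2.3, 1],
])

```text
clock: 11.85
tcp_pos: [0.5766, 0.1989, 0.2559]
orientation: [3.08, -0.409, 0.276]
contact_force: [-3.0, 2.1, 0.0]
grip_width: 0.0128
gripper_force: 88.1
```

>>> servo_tool([
  [0, 0, 0, 0, 0, 0, 1],
  [0, 0, 0, 0, 0, 0, 1],
])

```text
clock: 12.02
tcp_pos: [0.5765, 0.199, 0.256]
orientation: [3.081, -0.409, 0.273]
contact_force: [-2.8, 1.7, 0.3]
grip_width: 0.0127
gripper_force: 88.1
```

>>> servo_tool([
  [-0.26, -0.97, 0, -1.2, 0.33, -0.5, 1],
  [-0.52, -1.93, 0, -2.4, 0.65, -1.1, 1],
  [-0.78, -2.9, 0, -3.6, 0.98, -1.7, 1],
  [-1.04, -3.86, 0, -4.8, 1.3, -2.3, 1],
  [-1.3, -4.83, 0, -6, 1.63, -2.9, 1],
])

```text
clock: 12.43
tcp_pos: [0.5708, 0.2004, 0.2532]
orientation: [3.054, -0.406, 0.409]
contact_force: [-2.4, 0.5, 2.0]
grip_width: 0.013
gripper_force: 88.4
```

>>> servo_tool([
  [0, 0, 0, 0, 0, 0, 1],
  [0, 0, 0, 0, 0, 0, 1],
  [0, 0, 0, 0, 0, 0, 1],
])

```text
clock: 12.68
tcp_pos: [0.5708, 0.2006, 0.2533]
orientation: [3.055, -0.406, 0.406]
contact_force: [-4.2, 2.2, 2.7]
grip_width: 0.0129
gripper_force: 88.5
```

Run:
```python
from h import *
im=tilt(); cv2.imwrite("pics/v40.png",cv2.resize(im[70:210,170:330],(640,560),interpolation=cv2.INTER_CUBIC))
```

```text
wall slope deg 40.2339 321 bx [0.4609 0.6226]
12.6833 [-0.45  0.24 -0.11  1.87  0.29  0.87 -2.56] [-4.19  2.18  2.7 ] [ 0.19  1.62 -0.01]
```

View pics/v40.png

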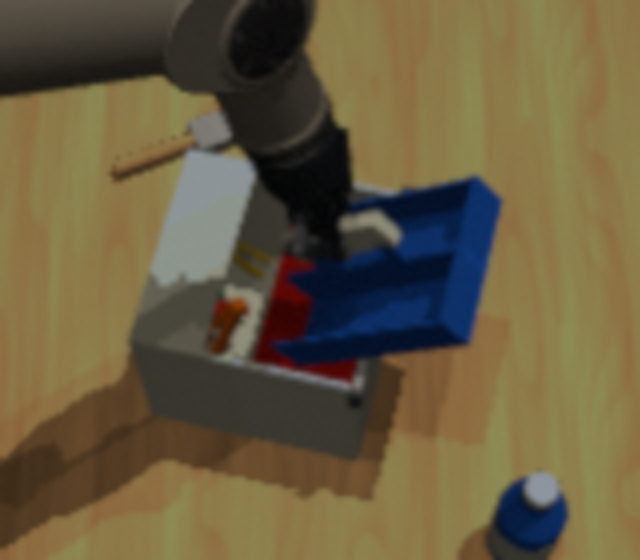

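>>> servo_tool([
  [-0.26, -0.97, 0, -1.1, 0.31, -0.6, 1],
  [-0.52, -1.93, 0, -2.3, 0.62, -1.3, 1],
  [-0.78, -2.9, 0, -3.4, 0.93, -2, 1],
  [-1.04, -3.86, 0, -4.6, 1.24, -2.7, 1],
  [-1.3, -4.83, 0, -5.7, 1.55, -3.4, 1],
])

```text
clock: 13.15
tcp_pos: [0.5651, 0.2021, 0.2496]
orientation: [3.023, -0.402, 0.539]
contact_force: [-4.7, 0.9, 1.6]
grip_width: 0.0131
gripper_force: 88.4
```

>>> servo_tool([
  [0, 0, 0, 0, 0, 0, 1],
  [0, 0, 0, 0, 0, 0, 1],
  [0, 0, 0, 0, 0, 0, 1],
  [0, 0, 0, 0, 0, 0, 1],
  [0, 0, 0, 0, 0, 0, 1],
])

```text
clock: 13.57
tcp_pos: [0.565, 0.2022, 0.2496]
orientation: [3.024, -0.402, 0.536]
contact_force: [-5.4, 1.7, 1.9]
grip_width: 0.013
gripper_force: 88.6
```

Run:
```python
from h import *
im=tilt(); b,d,W=snap("top","t45")
cv2.imwrite("pics/v45.png",np.hstack([cv2.resize(im[90:190,190:310],(400,333),interpolation=cv2.INTER_CUBIC),cv2.resize(b[140:260,125:269],(400,333),interpolation=cv2.INTER_CUBIC)]))
```

```text
wall slope deg 44.735626 323 bx [0.4615 0.6153]
13.5667 [-0.51  0.21 -0.09  1.94  0.4   0.8  -2.69] [-5.37  1.69  1.87] [ 0.25  1.89 -0.11]
```

View pics/v45.png

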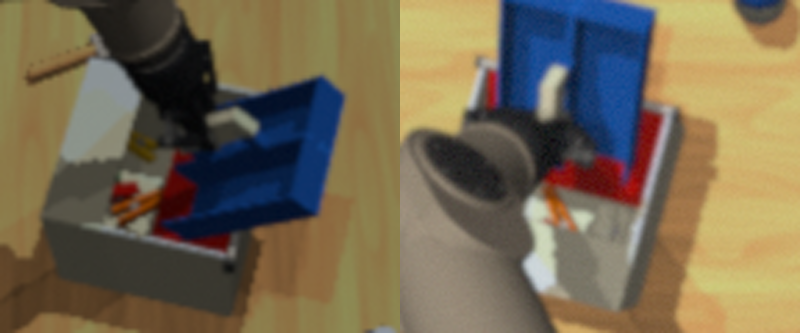

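>>> servo_tool([
  [0, 0, 0, 0, 0, 3, 1],
  [0, 0, 0, 0, 0, 8, 1],
  [0, 0, 0, 0, 0, 15, 1],
  [0, 0, 0, 0, 0, 23, 1],
  [0, 0, 0, 0, 0, 31, 1],
])

```text
clock: 14.08
tcp_pos: [0.5655, 0.202, 0.2819]
orientation: [3.024, -0.402, 0.538]
contact_force: [-2.6, 0.3, -1.0]
grip_width: 0.0131
gripper_force: 88.0
```

>>> servo_tool([
  [0, 0, 0, 0, 0, 10, 1],
  [0, 0, 0, 0, 0, 20, 1],
  [0, 0, 0, 0, 0, 30, 1],
  [0, 0, 0, 0, 0, 40, 1],
  [0, 0, 0, 0, 0, 50, 1],
])

```text
clock: 14.5
tcp_pos: [0.5654, 0.2019, 0.3319]
orientation: [3.024, -0.402, 0.538]
contact_force: [0.1, 0.5, -3.4]
grip_width: 0.0128
gripper_force: 87.6
```

>>> servo_tool([
  [0, 0, 0, 0, 0, 10, 1],
  [0, 0, 0, 0, 0, 18, 1],
  [0, 0, 0, 0, 0, 22, 1],
  [0, 0, 0, 0, 0, 22, 1],
  [0, 0, 0, 0, 0, 22, 1],
])

```text
clock: 14.92
tcp_pos: [0.565, 0.2021, 0.3526]
orientation: [3.024, -0.402, 0.537]
contact_force: [0.3, -0.9, -3.3]
grip_width: 0.0131
gripper_force: 87.7
```

Run:
```python
from h import *
im=tilt(); b,d,W=snap("top","out")
o=r.get_obs(); print(o["contact_force"])
cv2.imwrite("pics/vout.png",np.hstack([cv2.resize(im[70:190,180:324],(400,333),interpolation=cv2.INTER_CUBIC),cv2.resize(b[120:260,115:283],(400,333),interpolation=cv2.INTER_CUBIC)]))
```

```text
wall slope deg 45.294594 410 bx [0.4617 0.6154]
14.9167 [-0.5   0.13 -0.1   1.8   0.33  1.   -2.58] [ 0.29 -0.93 -3.33] [ 0.2   0.78 -0.03]
[-0.54417872 -0.03611412 -3.31671655]
```

View pics/vout.png

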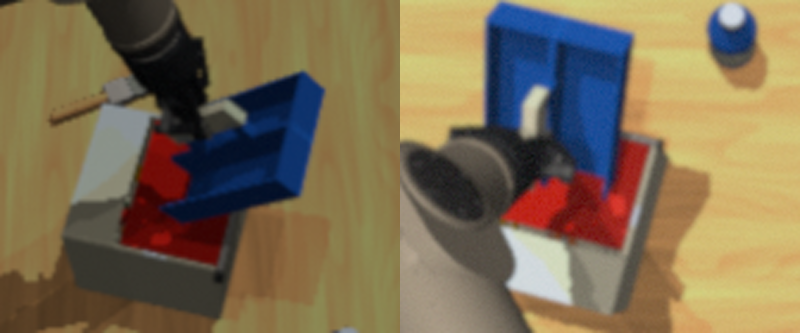

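Run:
```python
from h import *
delta(np.array([.5025,-.2085,.260]),tool(-3,25.))
```

```text
turn deg [ 7.07 44.59 11.51] shift mm [ -62.3 -410.4  -91.9]
```

>>> servo_tool([
  [0.35, 2.2, 0.6, -2, -10, 0, 1],
  [0.7, 4.4, 1.15, -5, -28, 0, 1],
  [1.06, 6.7, 1.73, -9, -50, 0, 1],
  [1.4, 8.9, 2.3, -12, -76, 0, 1],
  [1.77, 11.15, 2.88, -15.6, -102.6, 0, 1],
])

```text
clock: 15.43
tcp_pos: [0.549, 0.0989, 0.3521]
orientation: [3.085, -0.324, 0.233]
contact_force: [-0.4, 0.3, -3.2]
grip_width: 0.0132
gripper_force: 87.8
```

>>> servo_tool([
  [0.35, 2.2, 0.6, -3, -20.5, 0, 1],
  [0.7, 4.4, 1.15, -6, -41, 0, 1],
  [1.06, 6.7, 1.73, -9, -61.5, 0, 1],
  [1.4, 8.9, 2.3, -12.4, -82, 0, 1],
  [1.77, 11.15, 2.88, -15.6, -102.6, 0, 1],
])

```text
clock: 15.85
tcp_pos: [0.5336, -0.0042, 0.3523]
orientation: [3.115, -0.247, -0.071]
contact_force: [0.2, -0.3, -4.6]
grip_width: 0.0128
gripper_force: 87.8
```

>>> servo_tool([
  [0.35, 2.2, 0.6, -3, -20.5, -5, 1],
  [0.7, 4.4, 1.15, -6, -41, -12, 1],
  [1.06, 6.7, 1.73, -9, -61.5, -22, 1],
  [1.4, 8.9, 2.3, -12.4, -82, -34, 1],
  [1.77, 11.15, 2.88, -15.6, -102.6, -46, 1],
])

```text
clock: 16.27
tcp_pos: [0.5183, -0.1068, 0.306]
orientation: [3.112, -0.165, -0.377]
contact_force: [0.9, -0.8, -4.0]
grip_width: 0.0129
gripper_force: 87.8
```

>>> servo_tool([
  [0.35, 2.2, 0.6, -4, -26, -12, 1],
  [0.7, 4.4, 1.15, -7, -52, -24, 1],
  [1.06, 6.7, 1.73, -11, -76, -34, 1],
  [1.4, 8.9, 2.3, -14, -94, -42, 1],
  [1.77, 11.15, 2.88, -15.6, -102.6, -46, 1],
])

```text
clock: 16.68
tcp_pos: [0.5014, -0.2119, 0.2591]
orientation: [-3.054, 0.086, 0.681]
contact_force: [-0.6, -0.0, -3.1]
grip_width: 0.0126
gripper_force: 87.9
```

>>> servo_tool([
  [0, 0, 0, 0, 0, -30, 1],
  [0, 0, 0, 0, 0, -60, 1],
  [0, 0, 0, 0, 0, -90, 1],
  [0, 0, 0, 0, 0, -115, 1],
  [0, 0, 0, 0, 0, -135, 1],
])

```text
clock: 17.1
tcp_pos: [0.5022, -0.208, 0.1229]
orientation: [-3.054, 0.079, 0.678]
contact_force: [-0.3, 0.3, -3.0]
grip_width: 0.0127
gripper_force: 87.8
```

>>> servo_tool([
  [0, 0, 0, 0, 0, -5, 1],
  [0, 0, 0, 0, 0, -5, 1],
  [0, 0, 0, 0, 0, -5, 1],
])

```text
clock: 17.35
tcp_pos: [0.5033, -0.2085, 0.1212]
orientation: [-3.055, 0.08, 0.675]
contact_force: [1.5, -0.6, -2.6]
grip_width: 0.0129
gripper_force: 87.8
```

Run:
```python
from h import *
o=r.get_obs(); print(o["joints"].round(2),o["contact_force"].round(2))
delta(np.array([.5025,-.2085,.120]),tool(-3,25.))
for n in("top","side"):
    im,d,W=snap(n,"pl"+n); hsv=cv2.cvtColor(im,cv2.COLOR_BGR2HSV)
    reg=(np.abs(W[...,0]-.51)<.17)&(np.abs(W[...,1]+.2)<.15)
    m=(hsv[...,0]>100)&(hsv[...,0]<130)&(hsv[...,1]>120)&reg&(W[...,2]>.03)
    P=W[m]; q=cv2.minAreaRect((P[:,:2]*1000).astype(np.float32)); print(n,"caddy",np.round(q[0],1),np.round(q[1],1),round(q[2],2))
    k=P[:,2]>.08; A=np.c_[P[k,:2],np.ones(k.sum())]; print(" wall",np.median(P[k,2]),np.linalg.lstsq(A,P[k,2],rcond=None)[0],"ext x",np.percentile(P[k,0],[1,99]),"y",np.percentile(P[k,1],[1,99]))
```

```text
[ 0.13  0.63  0.15  1.67  0.    1.28 -1.35] [ 1.53 -0.64 -2.59]
turn deg [-0.02  0.1   0.01] shift mm [-0.8  0.  -1.2]
top caddy [ 512.7 -151.1] [ 79.  213.8] 74.0
 wall 0.09357720536771741 [-0.2355548   4.22187481  0.90746327] ext x [0.4208508  0.61319937] y [-0.19765633 -0.08485975]
side caddy [ 510.3 -209.7] [147.2 196.8] 87.08
 wall 0.09415304454903539 [0.2797203  0.14232858 0.009647  ] ext x [0.41337204 0.60706242] y [-0.28685542 -0.13450563]
```

>>> servo_tool([
  [0, 0, 0, 0, 0, -12, 1],
  [0, 0, 0, 0, 0, -24, 1],
  [0, 0, 0, 0, 0, -34, 1],
  [0, 0, 0, 0, 0, -40, 1],
  [0, 0, 0, 0, 0, -42, 1],
])

```text
clock: 17.87
tcp_pos: [0.5016, -0.2079, 0.077]
orientation: [-3.053, 0.08, 0.68]
contact_force: [-0.7, -1.7, -3.2]
grip_width: 0.0131
gripper_force: 88.0
```

>>> servo_tool([
  [0, 0, 0, 0, 0, -0.6, 1],
  [0, 0, 0, 0, 0, -1.2, 1],
  [0, 0, 0, 0, 0, -1.8, 1],
  [0, 0, 0, 0, 0, -1.8, 1],
])

```text
clock: 18.2
tcp_pos: [0.5029, -0.2084, 0.0772]
orientation: [-3.055, 0.081, 0.675]
contact_force: [0.2, 0.7, -3.0]
grip_width: 0.0126
gripper_force: 88.0
```

>>> servo_tool([
  [0, 0, 0, 0, 0, -0.4, 1],
  [0, 0, 0, 0, 0, -0.8, 1],
  [0, 0, 0, 0, 0, -0.8, 1],
])

```text
clock: 18.45
tcp_pos: [0.5028, -0.2083, 0.0762]
orientation: [-3.054, 0.08, 0.675]
contact_force: [0.4, 0.7, -3.7]
grip_width: 0.0128
gripper_force: 88.0
```

>>> servo_tool([
  [0, 0, 0, 0, 0, -0.4, 1],
  [0, 0, 0, 0, 0, -0.8, 1],
  [0, 0, 0, 0, 0, -0.8, 1],
])

```text
clock: 18.7
tcp_pos: [0.5027, -0.2082, 0.0755]
orientation: [-3.054, 0.08, 0.676]
contact_force: [-0.8, 0.2, -0.5]
grip_width: 0.0129
gripper_force: 88.2
```

>>> servo_tool([
  [0, 0, 0, 0, 0, -0.2, 0.8],
  [0, 0, 0, 0, 0, -0.2, 0.6],
  [0, 0, 0, 0, 0, -0.2, 0.3],
  [0, 0, 0, 0, 0, -0.2, 0],
  [0, 0, 0, 0, 0, -0.2, 0],
], force=20)

```text
clock: 19.12
tcp_pos: [0.5028, -0.2083, 0.0752]
orientation: [-3.055, 0.08, 0.676]
contact_force: [0.0, 0.2, 0.3]
grip_width: 0.0646
gripper_force: 0.0
```

>>> servo_tool([
  [0, 0, 0, 0, 0, 0, 0],
  [0, 0, 0, 0, 0, 0, 0],
  [0, 0, 0, 0, 0, 0, 0],
  [0, 0, 0, 0, 0, 0, 0],
])

```text
clock: 19.45
tcp_pos: [0.5027, -0.2082, 0.0751]
orientation: [-3.054, 0.08, 0.676]
contact_force: [1.7, -0.1, 0.7]
grip_width: 0.0853
gripper_force: 0.0
```

>>> servo_tool([
  [0, 0, 0, 6, 0, 13, 0],
  [0, 0, 0, 16, -1, 35, 0],
  [0, 0, 0, 28, -1, 60, 0],
  [0, 0, 0, 40, -2, 86, 0],
  [0, 0, 0, 52, -3, 112, 0],
])

```text
clock: 19.87
tcp_pos: [0.5549, -0.2112, 0.1883]
orientation: [-3.054, 0.08, 0.677]
contact_force: [0.8, -0.6, -0.3]
grip_width: 0.0853
gripper_force: 0.0
```

>>> servo_tool([
  [0, 0, 0, 0, 0, 35, 0],
  [0, 0, 0, -10, -25, 70, 0],
  [0, 0, 0, -30, -55, 95, 0],
  [0, 0, 0, -55, -90, 110, 0],
  [0, 0, 0, -80, -125, 120, 0],
])

```text
clock: 20.28
tcp_pos: [0.4808, -0.3288, 0.3067]
orientation: [-3.057, 0.078, 0.671]
contact_force: [0.9, -0.7, 0.7]
grip_width: 0.0854
gripper_force: 0.0
```

>>> servo_tool([
  [0, 0, 0, -20, -35, 0, 0],
  [0, 0, 0, -40, -70, 0, 0],
  [0, 0, 0, -60, -105, 0, 0],
  [0, 0, 0, -80, -135, 0, 0],
  [0, 0, 0, -90, -150, 0, 0],
])

```text
clock: 20.7
tcp_pos: [0.386, -0.4821, 0.305]
orientation: [-3.055, 0.091, 0.679]
contact_force: [-1.2, -0.3, 0.3]
grip_width: 0.0855
gripper_force: 0.0
```

>>> servo_tool([
  [0, 0, 0, 0, 0, 0, 0],
  [0, 0, 0, 0, 0, 0, 0],
  [0, 0, 0, 0, 0, 0, 0],
])

```text
clock: 20.95
tcp_pos: [0.3917, -0.4767, 0.3042]
orientation: [-3.054, 0.078, 0.675]
contact_force: [0.1, 0.3, -0.1]
grip_width: 0.0853
gripper_force: 0.0
```

Run:
```python
from h import *
for n in("top","side"):
    im,d,W=snap(n,"fin"+n); hsv=cv2.cvtColor(im,cv2.COLOR_BGR2HSV)
    reg=(np.abs(W[...,0]-.51)<.17)&(np.abs(W[...,1]+.2)<.14)
    P=W[reg&(W[...,2]>.036)&(W[...,2]<.06)]; q=cv2.minAreaRect((P[:,:2]*1000).astype(np.float32)); print(n,"walls",np.round(q[0],1),np.round(q[1],1),round(q[2],2),np.median(P[:,2]))
    red=((hsv[...,0]<6)|(hsv[...,0]>174))&(hsv[...,1]>150)&(W[...,2]>.15)&(np.abs(W[...,0]-.5)<.2); P=W[red]; q=cv2.minAreaRect((P[:,:2]*1000).astype(np.float32)); print(" flap",np.round(q[0],1),np.round(q[1],1),round(q[2],2),np.median(P[:,2]),P[:,2].std())
cv2.imwrite("pics/fin.png",np.hstack([cv2.resize(cv2.imread("pics/fintop.png")[100:290,80:440],(500,264)),cv2.resize(cv2.imread("pics/finside.png")[80:360,170:330],(151,264))]))
print(r.get_obs()["clock"])
```

```text
top walls [ 510.6 -206.4] [148.3 200.2] 86.58 0.046476249624722854
 flap [536.5 213.8] [191.9 130.4] 74.99 0.18413817526102594 0.00206684223142872
side walls [ 509.6 -208.7] [148.2 195.3] 86.83 0.047248109686203965
 flap [537.5 213.7] [199.7 135. ] 76.51 0.18474748658357787 0.0028456538711498693
21.05
```

View pics/fin.png

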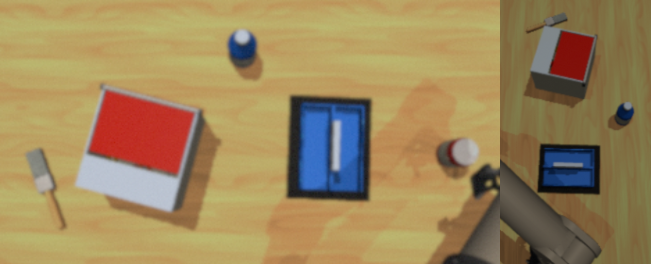

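The final picture shows the empty caddy centred on its mat (about pixel 330,147). The flap is shut, the bin has not moved, and the bystanders are where they were.

```bash
python3 -c "
from bench import r
print(r.hand_in())"
```

```text
the job is handed in; nothing more can be done
None
```

The job is handed in at about 21 s: all six pegs are in the bin (confirmed by the caddy's weight loss and an empty caddy in the last pictures), the flap is shut, and the caddy stands upright in the middle of its mat, released.

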